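# Gauge the hidden gap of a bench sander with stepped leaves

## Task

Use the three gauge leaves lying on the bench sander's bed to find the gap under the pressure shoe hidden beneath its hood: starting with the thinnest, slide one leaf at a time, flat on the bed and nose first, under the hood until its handle meets the hood's front or it binds on the shoe; feel for it gently and never force it, and draw each leaf clear of the hood before trying the next thicker one, stopping at the first that binds. Then slide the thickest leaf that did go in back in until its handle meets the hood, and leave it there with the other two lying flat on the bench or the bed, clear of the hood. Leave the paint can, tape roll and jar where they are.

Things in the scene. Friction and masses are not known exactly. Their poses are not given: they have to be found in the camera images.
- sander: bench sander, fixed, pose differs each time: steel bed 310 mm (x) by 360 mm, top 20 mm above the bench, and a green hood over its rear half. Origin on the bench below the middle of the hood's front face; x = feed direction, into the hood, z up. Open bed x -175 to 0 mm. Hood x 0 to 130 mm: upright front, underside 24 mm and top 75 mm above the bed; mouth 320 mm wide, y -160 to +160
- lip (a point): point on top of the bed (20 mm above the bench) below the middle of the hood's front face; axes as sander. Pushing a leaf against the shoe or the hood with more than 25 N counts as forcing
- shoe_front (a point): point on the bed below the shoe's front edge, 18 mm inside the hood; axes as sander. The rigid steel shoe spans the mouth, x 18 to 53 mm, square-edged. Its gap over the bed is set anew each time, 9 to 15 mm, even across, not visible: the 8 mm leaf passes, the 16 mm one never. Too thick a leaf stops with its nose here, or jams a little further in; one that fits goes in 65 mm
- leaf_thin: thinnest gauge leaf: aluminium blade 8 mm thick, 30 wide, 119 long, with an upright wooden handle 14 mm wide, 54 long, its top 48 mm above the underside. Origin on the underside below the grip; x points to the nose, z up. Tail of blade and handle at x -22 mm, handle front at +32, nose at +97. 0.1 to 0.35 kg. Starts flat on the bed before the hood
- leaf_mid: middle gauge leaf: aluminium blade 12 mm thick, 40 wide, 119 long, with an upright wooden handle 14 mm wide, 54 long, its top 48 mm above the underside. Origin on the underside below the grip; x points to the nose, z up. Tail of blade and handle at x -22 mm, handle front at +32, nose at +97. 0.1 to 0.35 kg. Starts flat on the bed before the hood
- leaf_thick: thickest gauge leaf: aluminium blade 16 mm thick, 50 wide, 119 long, with an upright wooden handle 14 mm wide, 54 long, its top 48 mm above the underside. Origin on the underside below the grip; x points to the nose, z up. Tail of blade and handle at x -22 mm, handle front at +32, nose at +97. 0.1 to 0.35 kg. Starts flat on the bed before the hood
- paint_can: bystander: closed paint can, 84 mm across, 100 mm tall, origin under its centre
- tape_roll: bystander: roll of tape lying flat, 96 mm across, 24 mm high, origin under its centre
- pencil_jar: bystander: glass jar, 72 mm across, 90 mm tall, origin under its centre
Things that resemble listed ones, but are neither listed nor needed, are in the scene too. What is shaped like the leaf_thin but black, blue or purple is not meant.

How it is judged:
On the way, in this order (a step that is already met when the one before it is completed fails the run):
1. the thin leaf has been slid in until its handle meets the hood (z of leaf_thin_nose in the frame of lip between 0.001 and 0.016 m and y of leaf_thin_nose in the frame of lip between -0.16 and 0.16 m and x of leaf_thin_handle_front in the frame of lip between -0.006 and 0.004 m and angle between leaf_thin's own z axis and vertical below 0.12 rad), for 0.1 s.
2. with the thin leaf drawn clear, the middle leaf has been tried: it binds on the shoe (gap narrower than 12 mm) or goes in until its handle meets the hood ((x of leaf_thin_nose in the frame of lip below 0 m or y of leaf_thin_nose in the frame of lip below -0.18 m or y of leaf_thin_nose in the frame of lip above 0.18 m) and ((height (world z) of shoe_c0 below 0.0428 m and (contact force between leaf_mid and shoe_c0 above 1.5 N and x of leaf_mid_nose in the frame of lip above 0.008 m and x of leaf_mid_handle_front in the frame of lip below -0.01 m)) or (height (world z) of shoe_c0 above 0.0412 m and (z of leaf_mid_nose in the frame of lip between 0.001 and 0.016 m and y of leaf_mid_nose in the frame of lip between -0.16 and 0.16 m and x of leaf_mid_handle_front in the frame of lip between -0.006 and 0.004 m and angle between leaf_mid's own z axis and vertical below 0.12 rad)))), for 0.1 s.
3. with the middle leaf drawn clear: if it bound, the thin leaf is back in; if it went in, the thick leaf has been tried and binds on the shoe ((x of leaf_mid_nose in the frame of lip below 0 m or y of leaf_mid_nose in the frame of lip below -0.18 m or y of leaf_mid_nose in the frame of lip above 0.18 m) and ((height (world z) of shoe_c0 below 0.0428 m and (z of leaf_thin_nose in the frame of lip between 0.001 and 0.016 m and y of leaf_thin_nose in the frame of lip between -0.16 and 0.16 m and x of leaf_thin_handle_front in the frame of lip between -0.006 and 0.004 m and angle between leaf_thin's own z axis and vertical below 0.12 rad)) or (height (world z) of shoe_c0 above 0.0412 m and (x of leaf_thin_nose in the frame of lip below 0 m or y of leaf_thin_nose in the frame of lip below -0.18 m or y of leaf_thin_nose in the frame of lip above 0.18 m) and (contact force between leaf_thick and shoe_c0 above 1.5 N and x of leaf_thick_nose in the frame of lip above 0.008 m and x of leaf_thick_handle_front in the frame of lip below -0.01 m)))), for 0.1 s.
At the end, for the whole second after the job is handed in: the thickest leaf that fits (thin if the gap is under 12 mm, else middle; either within 0.8 mm of 12) lies flat on the bed, handle front within 6 mm of the hood; the other two lie flat on bench or bed, noses outside the hood; all at rest (((height (world z) of shoe_c0 below 0.0428 m and (z of leaf_thin_nose in the frame of lip between 0.001 and 0.016 m and y of leaf_thin_nose in the frame of lip between -0.16 and 0.16 m and x of leaf_thin_handle_front in the frame of lip between -0.006 and 0.004 m and angle between leaf_thin's own z axis and vertical below 0.12 rad) and ((x of leaf_mid_nose in the frame of lip below 0 m or y of leaf_mid_nose in the frame of lip below -0.18 m or y of leaf_mid_nose in the frame of lip above 0.18 m) and angle between leaf_mid's own z axis and vertical below 0.12 rad and height (world z) of leaf_mid between -0.003 and 0.03 m) and ((x of leaf_thick_nose in the frame of lip below 0 m or y of leaf_thick_nose in the frame of lip below -0.18 m or y of leaf_thick_nose in the frame of lip above 0.18 m) and angle between leaf_thick's own z axis and vertical below 0.12 rad and height (world z) of leaf_thick between -0.003 and 0.03 m)) or (height (world z) of shoe_c0 above 0.0412 m and (z of leaf_mid_nose in the frame of lip between 0.001 and 0.016 m and y of leaf_mid_nose in the frame of lip between -0.16 and 0.16 m and x of leaf_mid_handle_front in the frame of lip between -0.006 and 0.004 m and angle between leaf_mid's own z axis and vertical below 0.12 rad) and ((x of leaf_thin_nose in the frame of lip below 0 m or y of leaf_thin_nose in the frame of lip below -0.18 m or y of leaf_thin_nose in the frame of lip above 0.18 m) and angle between leaf_thin's own z axis and vertical below 0.12 rad and height (world z) of leaf_thin between -0.003 and 0.03 m) and ((x of leaf_thick_nose in the frame of lip below 0 m or y of leaf_thick_nose in the frame of lip below -0.18 m or y of leaf_thick_nose in the frame of lip above 0.18 m) and angle between leaf_thick's own z axis and vertical below 0.12 rad and height (world z) of leaf_thick between -0.003 and 0.03 m))) and linear speed of each of leaf_thin, leaf_mid, leaf_thick below 0.02 m/s); the robot touches nothing.
It fails at once if a leaf is pushed against the shoe or the hood with more than 25 N (contact force between any of leaf_thin, leaf_mid, leaf_thick and sander_c1 above 25 N or contact force between any of leaf_thin, leaf_mid, leaf_thick and shoe_c0 above 25 N).
It fails at once if the thick leaf is tried on the shoe although the middle one cannot pass (height (world z) of shoe_c0 below 0.0412 m and contact force between leaf_thick and shoe_c0 above 1.5 N).
It fails at once if the robot pushes on the sander with more than 25 N (contact force between any of the fingers, the arm and sander above 25 N).
It fails at once if a bystander is shoved by more than 20 mm or tipped (distance of any of paint_can, tape_roll, pencil_jar from where it was at the start of the episode above 0.02 m or angle between any of paint_can, tape_roll, pencil_jar's own z axis and vertical above 0.3 rad).
It also fails if it takes over 72 s, if anything falls off the work surface, if the arm or the gripper's body presses on something with over 40 N, if the wrist force passes 120 N, or if a joint passes its speed limit or range.

## Robot

A 7-joint arm with a two-finger parallel gripper is mounted at the origin on the work surface. World frame = base frame: x ahead of the robot, y to its left, z up, the work surface at z = 0. Lengths are in m, angles in rad, forces in N, time in s.
With the tool pointing down it reaches from about 0.425 to 0.875 m from the base axis. Payload 4.7 kg.
Tool frame: the origin (TCP) lies midway between the tips of the shut fingers; the grasp point (between the pads) lies 19 mm behind it; z points along the fingers, y is the line along which they close (so a half turn about z gives the same grasp; the last joint's range is limited). The gripper opens to 87 mm and grips with 3 to 60 N. Pads are 19 mm wide; open, the fingers measure 117 mm over their backs; the gripper's body (75 mm by 190 mm) begins 51 mm behind the grasp point.
Start: joints at [1.176, 0.321, -0.07, 1.45, 0.023, 1.371, -0.057], TCP at [0.258, -0.596, 0.223] pointing down, gripper open.
Joint ranges: [-2.86, 2.86], [-0.3, 2.09], [-1.38, 1.24], [0.06, 2.45], [-1.56, 4.7], [0.09, 2.05], [-2.69, 2.69]. Speed limits (rad/s): [2.57, 2.57, 3.14, 3.14, 3.14, 3.14, 3.14].

## Interface

Orientations are given as a rotation vector (axis times angle).
In Python, from bench import ctrl gives the robot as it stands. The module is installed in compiled form; this text tells all that it offers.
- The arm moves only by the shell command python3 -m handwheel 'ROWS' [FORCE]. ROWS is JSON, a list of rows, each a list of 7 numbers: the finger opening in m, from 0 to 0.087, then the shift along the tool's x, y, z in m, then the turn, a rotation vector about the tool's x, y, z in degrees. A call has 1 to 12 rows; each row shifts and turns the commanded pose from where the row before left it, along the tool's axes as they then stand; what a row does not reach is not made up. A row lasts 1/8 s, in which the tool goes at most 62.5 mm and 10.7 degrees, less where a joint would pass 70% of its speed; a pose out of reach is approached as far as the arm can. A call is refused whole if a number of a shift passes 0.0625 or a number of a turn 10.7, either way. A call with a gripper value outside its range is refused whole. The fingers move at their own pace and stop on an object; FORCE is the grip in N (left out, the last holds). Time passes only in rows, so rows that do not move let the fingers close. It gives the time, the measured TCP pose, the force, the opening and the grip force at its end, in the units of the state.
- ctrl.get_state(): the state, without advancing time (a new reading comes with each control period).
- ctrl.get_image(name): name is "scene" or "top"; returns (picture, depth): 480x640x3 uint8, blue, green, red; 480x640 float32, m along the optical axis (not along the pixel's ray), 0 where there is no reading.
- ctrl.camera_info(name): a dict with "intrinsics" (3x3 intrinsics, pixels), "R" (3x3) and "t" (3): a world point X has camera coordinates R X + t. Camera axes: x right, y down, z forward; pixel columns grow to the right and rows downward; lengths in m; the calibration is good to about 2 mm. A picture is of the moment at which its call begins. camera_info takes no time and is no camera call.
- ctrl.close_job(): hands the job in; it is judged then, once.
The state is a dict: "time": time; "joint_positions": joint angles; "qd": joint speeds; "joint_torque": joint torques, N m; "position": TCP position; "tool_rot": TCP orientation; "ft_force": force on the tool from outside, world axes, zero at the start; "torque": the same for the moment, N m; "grip_width": opening from 0.0 (shut) to 1.0 (fully open); "grip_force": force on a finger pad.
Only numpy, scipy, OpenCV 4.12 (cv2) and the standard library are available. Lean on these libraries where they do the work, as an engineer would, in place of code of your own. Each camera call takes 0.05 s, during which the arm holds its last target. There are 200 camera calls.

## Working session

There is one attempt and no reset: what is moved stays moved. The work goes in short steps, Python scripts to look and compute and a shell command to move; the robot and the scene stay as the last step left them, time stands still between calls to the robot, and variables do not carry over. Pictures are saved under pics/ and viewed, at most 10 in all, crops included, and the job is handed in when it is done.

```bash
mkdir -p pics; python3 - <<'E'
from bench import ctrl
import cv2,numpy as np
s=ctrl.get_state();print({k:np.round(v,3).tolist() for k,v in s.items()})
for n in("scene","top"):
    im,d=ctrl.get_image(n);cv2.imwrite(f"pics/{n}0.png",im);np.save(f"pics/{n}0.npy",d)
    c=ctrl.camera_info(n);print(n,{k:np.round(v,3).tolist() for k,v in c.items()})
E
```

```text
{'time': 0.0, 'joint_positions': [1.176, 0.322, -0.07, 1.452, 0.023, 1.371, -0.057], 'qd': [-0.001, -0.0, 0.001, 0.001, 0.001, -0.002, 0.0], 'joint_torque': [0.001, -49.129, -0.403, -31.253, -0.064, 0.043, 0.0], 'position': [0.258, -0.596, 0.221], 'tool_rot': [-3.074, -0.637, 0.001], 'ft_force': [0.393, -0.614, 0.502], 'torque': [-0.033, 0.013, 0.029], 'grip_force': 0.0, 'grip_width': 1.002}
scene {'intrinsics': [[481.485, 0.0, 317.164], [0.0, 481.485, 238.366], [0.0, 0.0, 1.0]], 'R': [[-0.029, 0.999, 0.013], [0.863, 0.032, -0.503], [-0.504, -0.003, -0.864]], 't': [-0.033, -0.403, 1.71]}
top {'intrinsics': [[621.522, 0.0, 322.008], [0.0, 621.522, 232.929], [0.0, 0.0, 1.0]], 'R': [[0.018, -1.0, 0.017], [-0.99, -0.02, -0.136], [0.137, -0.015, -0.99]], 't': [0.011, 0.513, 1.377]}
```

View pics/top0.png

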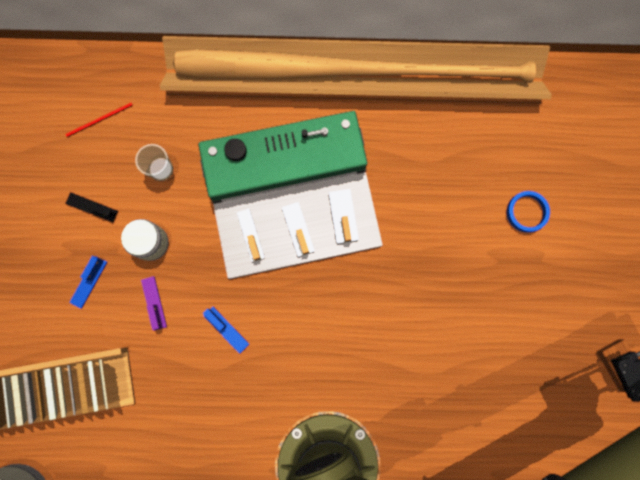

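View pics/scene0.png

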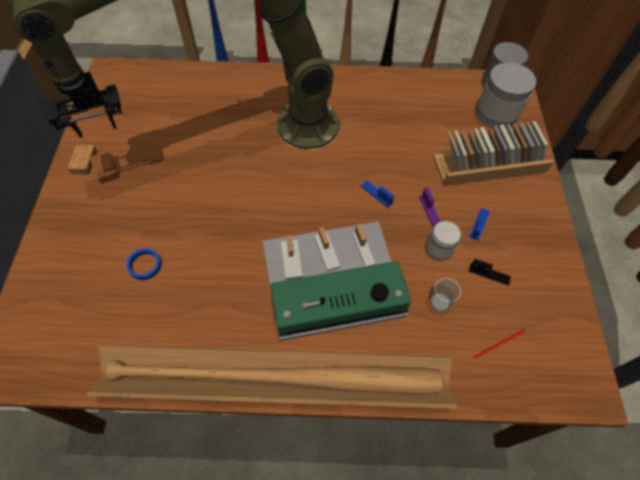

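The top view shows the green hood around (285,155) px with the bed in front of it. Three white leaves with orange handles sit at about (250,237), (299,230) and (343,217). The bystanders are on the left and the tape is at (528,212).

```bash
cat > h.py <<'E'
from bench import ctrl
import cv2,numpy as np
def cloud(n="top"):
    im,d=ctrl.get_image(n);c=ctrl.camera_info(n);K,R,t=[np.array(c[k]) for k in("intrinsics","R","t")]
    v,u=np.mgrid[:480,:640];P=np.stack([(u-K[0,2])/K[0,0]*d,(v-K[1,2])/K[1,1]*d,d],-1)
    return im,(P-t)@R
def rect(p):
    (cx,cy),(w,h),a=cv2.minAreaRect((p*1000).astype(np.float32))
    if w<h: w,h,a=h,w,a+90
    a=(a+90)%180-90
    return [round(float(x),1) for x in(cx,cy,w,h,a)]
def comps(m,X,mn=30):
    n,l,s,_=cv2.connectedComponentsWithStats(m.astype(np.uint8))
    for i in range(1,n):
        if s[i,4]>=mn:
            p=X[l==i]; print(s[i,:].tolist(),rect(p[:,:2]),'zmed',np.round(np.median(p[:,2])*1000,1))
def look():
    im,X=cloud();b,g,r=[im[...,i].astype(int) for i in range(3)];z=X[...,2]
    roi=np.zeros(z.shape,bool);roi[90:300,190:400]=1
    print('hood top');comps(roi&(g>r+30)&(z>.085)&(z<.11),X,200)
    print('handles');comps(roi&(r>b+60)&(z>.055)&(z<.08),X)
    print('white');comps(roi&(im.min(-1)>195)&(z>.02)&(z<.05),X)
    print('bed');comps(roi&(abs(r-b)<45)&(z>.012)&(z<.045),X,300)
    return im,X
E
python3 - <<'E'
from h import *
im,X=look()
cv2.imwrite('pics/crop.png',cv2.resize(im[100:290,190:400],None,fx=3,fy=3,interpolation=cv2.INTER_CUBIC))
E
```

```text
hood top
[199, 112, 168, 86, 8121] [681.0, 112.6, 357.3, 129.0, -76.7] zmed 94.8
handles
[209, 90, 191, 5, 590] [837.0, 67.4, 436.2, 11.7, -89.4] zmed 62.9
[342, 216, 9, 25, 137] [521.9, -32.1, 52.7, 12.3, 9.3] zmed 68.2
[297, 229, 12, 24, 132] [491.0, 65.3, 52.4, 11.9, 19.5] zmed 67.6
[248, 235, 12, 24, 151] [476.0, 172.6, 52.1, 14.0, 18.5] zmed 67.8
white
[216, 178, 165, 99, 5647] [526.8, 75.4, 357.2, 159.6, -76.4] zmed 23.6
[298, 191, 15, 8, 48] [602.3, 60.6, 35.5, 14.8, -69.0] zmed 22.1
bed
[212, 169, 170, 109, 11525] [538.2, 78.7, 358.6, 183.1, -76.7] zmed 20.8
```

View pics/crop.png

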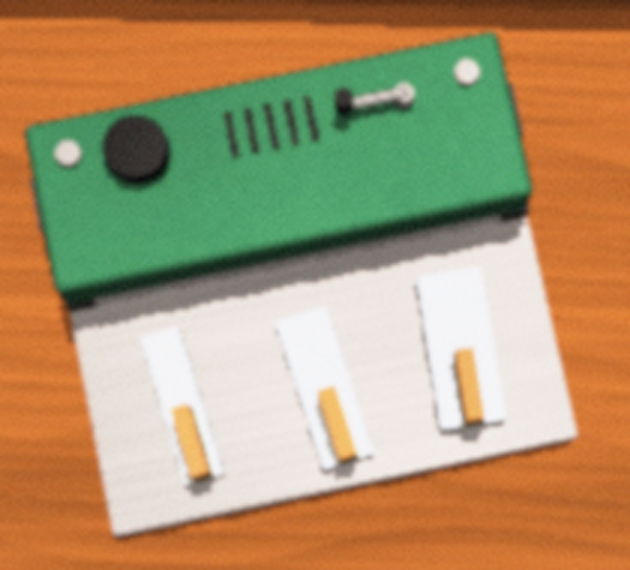

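```bash
cat > g.py <<'E'
import sys,numpy as np
from bench import ctrl
from scipy.spatial.transform import Rotation as Ro
s=ctrl.get_state();R=Ro.from_rotvec(s["tool_rot"]).as_matrix();p=np.array(s["position"])*1000
yaw=np.degrees(np.arctan2(R[1,0],R[0,0]))
S=np.radians(13.3);L=np.array([617.7,97.7])
D=np.array([[np.cos(S),np.sin(S)],[-np.sin(S),np.cos(S)]])
print('t',round(s["time"],2),'p',p.round(1),'yaw',round(yaw,2),'tilt',(R[:2,2]*57.3).round(2),'sander',(D@(p[:2]-L)).round(1),'F_sander',(D@np.array(s["ft_force"])[:2]).round(2),round(s["ft_force"][2],2),'grip',round(s["grip_width"]*87,1),s["grip_force"])
a=[float(v) for v in sys.argv[1:]]
for i in range(0,len(a)-3,4):   # world x y z(mm) yaw
    q=np.array(a[i:i+3]);d=R.T@(q-p);print('tool shift mm',d.round(1),'len',round(np.linalg.norm(d),1),'turn z',round(yaw-a[i+3],2))
    p=q
E
python3 g.py 480 -300 220 23.4 471 171 150 23.4 471 171 150 18.5
```

```text
t 0.15 p [ 258.2 -596.1  221.7] yaw 23.42 tilt [-0.04  0.08] sander [-509.5 -592.4] F_sander [-0.49 -0.57] 0.39 grip 87.2 0.0
tool shift mm [ 321.2 -183.5    2. ] len 369.9 turn z 0.02
tool shift mm [ 179.  -435.7   70.6] len 476.3 turn z 0.02
tool shift mm [0. 0. 0.] len 0.0 turn z 4.92
```

```bash
python3 -m handwheel '[[0.05,0.0459,-0.0262,0,0,0,0],[0.05,0.0459,-0.0262,0,0,0,0],[0.05,0.0459,-0.0262,0,0,0,0],[0.05,0.0459,-0.0262,0,0,0,0],[0.05,0.0459,-0.0262,0,0,0,0],[0.05,0.0459,-0.0262,0,0,0,0],[0.05,0.0459,-0.0262,0,0,0,0]]' && python3 -m handwheel '[[0.05,0.0199,-0.0484,0.007,0,0,0],[0.05,0.0199,-0.0484,0.007,0,0,0],[0.05,0.0199,-0.0484,0.007,0,0,0],[0.05,0.0199,-0.0484,0.007,0,0,0],[0.05,0.0199,-0.0484,0.007,0,0,0],[0.05,0.0199,-0.0484,0.007,0,0,0],[0.05,0.0199,-0.0484,0.007,0,0,0],[0.05,0.0199,-0.0484,0.007,0,0,0],[0.05,0.0199,-0.0484,0.007,0,0,0],[0.05,0,0,0,0,0,4.9],[0.05,0,0,0,0,0,0],[0.05,0,0,0,0,0,0]]'; python3 g.py 471.3 171 100 18.5 471.3 171 42 18.5
```

```text
time: 1.02
position: [0.4809, -0.299, 0.2224]
tool_rot: [3.076, 0.637, -0.0]
ft_force: [1.3, -0.1, -0.2]
grip_width: 0.572
grip_force: 0.0
time: 2.52
position: [0.4716, 0.1695, 0.1594]
tool_rot: [3.1, 0.505, -0.0]
ft_force: [0.1, 0.7, -0.7]
grip_width: 0.575
grip_force: 0.0
t 2.52 p [471.6 169.5 159.4] yaw 18.51 tilt [-0.01 -0.03] sander [-125.7  103.5] F_sander [0.21 0.65] -0.74 grip 50.0 0.0
tool shift mm [ 0.2 -1.5 59.4] len 59.4 turn z 0.01
tool shift mm [ 0. -0. 58.] len 58.0 turn z 0.01
```

```bash
python3 -m handwheel '[[0.05,0,-0.0015,0.04,0,0,0],[0.05,0,0,0.04,0,0,0],[0.05,0,0,0.027,0,0,0],[0.05,0,0,0.01,0,0,0],[0.05,0,0,0,0,0,0],[0.0,0,0,0,0,0,0],[0.0,0,0,0,0,0,0],[0.0,0,0,0,0,0,0],[0.0,0,0,0,0,0,0],[0.0,0,0,0,0,0,0]]' 8; python3 g.py
```

```text
time: 3.78
position: [0.4711, 0.172, 0.0427]
tool_rot: [-3.101, -0.506, -0.0]
ft_force: [-0.0, 0.7, 1.6]
grip_width: 0.158
grip_force: 8.0
t 3.77 p [471.1 172.   42.7] yaw 18.53 tilt [0.01 0.  ] sander [-125.6  106.1] F_sander [0.16 0.72] 1.63 grip 13.8 7.984804597799666
```

```bash
python3 -m handwheel '[[0,0,0,0,0,0,2.6],[0,0,0,0,0,0,2.6],[0,0,0,0,0,0,0],[0,0.01,0,0,0,0,0],[0,0.014,0,0,0,0,0],[0,0.008,0,0,0,0,0],[0,0.008,0,0,0,0,0],[0,0.008,0,0,0,0,0],[0,0.008,0,0,0,0,0],[0,0.008,0,0,0,0,0],[0,0.008,0,0,0,0,0],[0,0.006,0,0,0,0,0]]'; python3 g.py;  python3 -m handwheel '[[0,0.005,0,0,0,0,0],[0,0.003,0,0,0,0,0],[0,0.002,0,0,0,0,0],[0,0.001,0,0,0,0,0]]'; python3 g.py
```

```text
time: 5.28
position: [0.5469, 0.1899, 0.0425]
tool_rot: [3.12, 0.365, -0.002]
ft_force: [-3.9, -0.1, 5.8]
grip_width: 0.158
grip_force: 8.0
t 5.28 p [546.9 189.9  42.5] yaw 13.33 tilt [-0.07 -0.02] sander [-47.7 106. ] F_sander [-3.83  0.77] 5.76 grip 13.8 7.999923212046269
time: 5.78
position: [0.5575, 0.1924, 0.0426]
tool_rot: [3.12, 0.365, -0.002]
ft_force: [-3.9, -1.3, 5.6]
grip_width: 0.16
grip_force: 8.0
t 5.78 p [557.5 192.4  42.6] yaw 13.33 tilt [-0.07 -0.02] sander [-36.8 106. ] F_sander [-4.11 -0.35] 5.56 grip 14.0 7.999932835518848
```

```bash
for i in 1; do python3 -m handwheel '[[0,0.001,0,0,0,0,0],[0,0.001,0,0,0,0,0],[0,0.001,0,0,0,0,0]]'; python3 g.py; python3 -m handwheel '[[0,0.001,0,0,0,0,0],[0,0.001,0,0,0,0,0],[0,0,0,0,0,0,0]]'; done; python3 g.py; python3 - <<'E'
from h import *
im,X=look()
cv2.imwrite('pics/thin1.png',cv2.resize(im[100:290,190:400],None,fx=3,fy=3,interpolation=cv2.INTER_CUBIC))
E
```

```text
time: 6.15
position: [0.5603, 0.1931, 0.0426]
tool_rot: [3.12, 0.365, -0.002]
ft_force: [-3.9, -0.3, 5.8]
grip_width: 0.163
grip_force: 8.0
t 6.15 p [560.3 193.1  42.6] yaw 13.34 tilt [-0.07 -0.03] sander [-33.9 106.1] F_sander [-3.89  0.64] 5.84 grip 14.2 7.999957514111884
time: 6.52
position: [0.5624, 0.1936, 0.0426]
tool_rot: [3.12, 0.365, -0.001]
ft_force: [-4.1, -0.7, 4.0]
grip_width: 0.162
grip_force: 8.0
t 6.53 p [562.4 193.6  42.6] yaw 13.33 tilt [-0.05 -0.02] sander [-31.7 106. ] F_sander [-4.17  0.22] 3.98 grip 14.1 8.000068011169787
hood top
[232, 112, 135, 71, 5776] [689.8, 74.6, 279.5, 128.2, -76.7] zmed 94.9
[199, 137, 29, 19, 230] [694.7, 264.6, 64.6, 31.4, -77.7] zmed 94.8
handles
[200, 90, 200, 5, 601] [835.8, 78.1, 458.0, 12.5, -89.0] zmed 62.6
[342, 216, 9, 25, 135] [521.8, -32.5, 52.3, 11.9, 10.2] zmed 67.9
[297, 229, 9, 13, 36] [503.6, 65.8, 30.5, 7.1, 32.5] zmed 68.0
white
[286, 176, 96, 82, 3082] [546.0, -2.8, 201.5, 164.6, -74.6] zmed 25.3
bed
[285, 170, 97, 89, 5849] [556.5, 1.7, 202.8, 183.6, -76.9] zmed 21.2
[218, 222, 39, 56, 1057] [477.6, 215.9, 127.2, 65.3, 14.6] zmed 19.9
```

View pics/thin1.png

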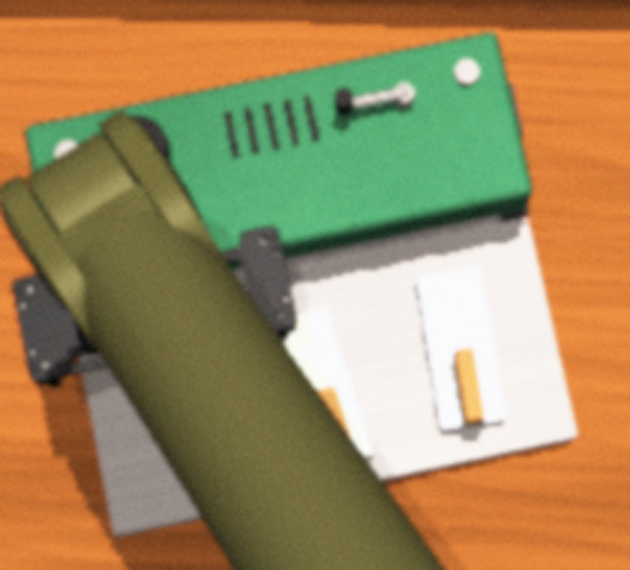

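The arm covers the thin leaf around (180,300) in the crop. A steady 4 N with no rise doesn't tell me whether it's in contact, so I'll push a little more and watch the force.

```bash
python3 -m handwheel '[[0,0,0,0,0,0,0],[0,0.001,0,0,0,0,0],[0,0.001,0,0,0,0,0]]' 12; python3 g.py; python3 -m handwheel '[[0,0.001,0,0,0,0,0],[0,0.001,0,0,0,0,0],[0,0,0,0,0,0,0]]'; python3 g.py
```

```text
time: 6.95
position: [0.5638, 0.1939, 0.0426]
tool_rot: [3.12, 0.365, -0.003]
ft_force: [-6.4, -1.7, 7.1]
grip_width: 0.163
grip_force: 12.0
t 6.95 p [563.8 193.9  42.6] yaw 13.33 tilt [-0.12 -0.04] sander [-30.3 106. ] F_sander [-6.66 -0.17] 7.06 grip 14.2 12.00007195060607
time: 7.32
position: [0.5638, 0.1939, 0.0425]
tool_rot: [3.118, 0.365, -0.01]
ft_force: [-9.7, -3.0, 11.0]
grip_width: 0.161
grip_force: 12.0
t 7.33 p [563.8 193.9  42.5] yaw 13.34 tilt [-0.34 -0.15] sander [-30.3 106. ] F_sander [-10.09  -0.66] 11.01 grip 14.0 12.00029059080407
```

```bash
python3 -m handwheel '[[0,-0.002,0,0,0,0,0],[0.04,0,0,0,0,0,0],[0.04,0,0,0,0,0,0],[0.04,0,0,-0.04,0,0,0],[0.04,0,0,-0.04,0,0,0],[0.04,0,0.055,-0.02,0,0,0],[0.04,0,0.055,0,0,0,0]]' 12;  python3 - <<'E'
from h import *
im,X=look()
cv2.imwrite('pics/thin2.png',cv2.resize(im[100:290,190:400],None,fx=3,fy=3,interpolation=cv2.INTER_CUBIC))
E
python3 g.py
```

```text
time: 8.2
position: [0.5919, 0.0867, 0.145]
tool_rot: [3.12, 0.368, 0.008]
ft_force: [1.0, -0.6, -0.4]
grip_width: 0.461
grip_force: 0.0
hood top
[313, 112, 54, 59, 1848] [710.8, -15.8, 130.4, 94.7, 14.9] zmed 94.9
[199, 132, 63, 66, 2224] [655.0, 224.3, 128.3, 127.1, 14.2] zmed 94.5
handles
[222, 90, 178, 5, 579] [836.4, 52.8, 407.7, 11.6, -88.8] zmed 63.0
[240, 193, 11, 25, 132] [569.3, 193.3, 53.7, 13.9, 13.1] zmed 67.3
white
[336, 175, 46, 75, 1197] [562.6, -61.3, 166.7, 78.1, 14.5] zmed 24.2
[217, 204, 47, 73, 940] [493.7, 214.8, 160.1, 80.6, 17.8] zmed 21.8
[250, 207, 12, 8, 44] [563.2, 175.4, 24.1, 15.4, 44.9] zmed 25.1
bed
[336, 169, 46, 81, 2128] [570.2, -58.3, 182.6, 78.4, 13.1] zmed 21.3
[213, 196, 86, 82, 4662] [516.0, 173.6, 183.2, 163.2, 13.2] zmed 20.0
t 8.25 p [593.5  74.6 143.2] yaw 12.74 tilt [ 0.21 -0.4 ] sander [-28.8 -16.9] F_sander [ 0.22 -8.8 ] -1.26 grip 39.9 0.0
```

View pics/thin2.png

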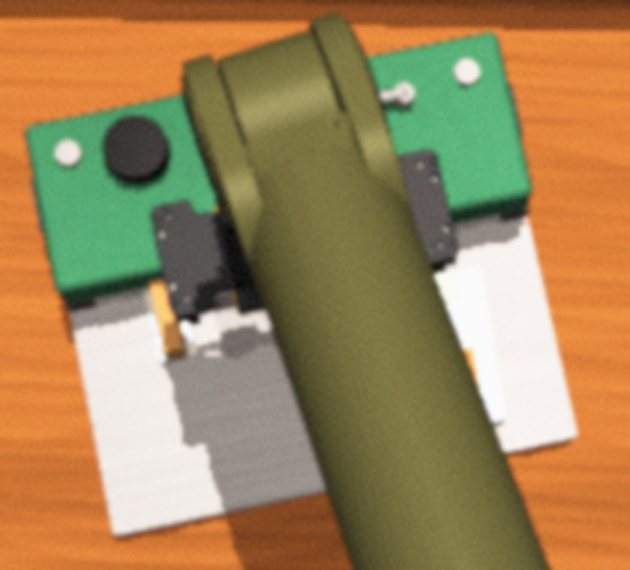

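The orange handle now sits against the hood at about (168,320) in the crop. Its front is at +1.9 mm, inside calibration error, so the thin leaf went fully in. Next I'll draw it out.

```bash
python3 -m handwheel '[[0.04,0,0,0,0,0,0]]' >/dev/null; python3 g.py 564.4 192.2 143 13.3 564.4 192.2 42.6 13.3
```

```text
t 8.38 p [590.7  83.5 142.2] yaw 12.99 tilt [ 0.01 -0.05] sander [-29.5  -7.6] F_sander [-0.15 -0.76] 0.86 grip 39.8 0.0
tool shift mm [  -1.2 -111.8   -0.9] len 111.8 turn z -0.31
tool shift mm [-0.000e+00 -1.000e-01  1.004e+02] len 100.4 turn z -0.31
```

```bash
python3 -m handwheel '[[0.04,0,-0.037,0,0,0,0],[0.04,0,-0.037,0,0,0,0],[0.04,0,-0.036,0,0,0,0],[0.04,0,0,0.03,0,0,0],[0.04,0,0,0.035,0,0,0],[0.04,0,0,0.025,0,0,0],[0.04,0,0,0.009,0,0,0],[0.0,0,0,0,0,0,0],[0.0,0,0,0,0,0,0],[0.0,0,0,0,0,0,0],[0.0,0,0,0,0,0,0]]' 15; python3 g.py
```

```text
time: 9.75
position: [0.5651, 0.1942, 0.0445]
tool_rot: [-3.12, -0.364, -0.003]
ft_force: [0.6, -0.2, 2.4]
grip_width: 0.163
grip_force: 15.0
t 9.75 p [565.1 194.2  44.5] yaw 13.31 tilt [0.1  0.02] sander [-29. 106.] F_sander [ 0.54 -0.32] 2.38 grip 14.2 15.00003449502401
```

```bash
python3 -m handwheel '[[0,-0.008,0,0,0,0,0],[0,-0.015,0,0,0,0,0],[0,-0.015,0,0,0,0,0],[0,-0.015,0,0,0,0,0],[0,-0.015,0,0,0,0,0],[0,-0.015,0,0,0,0,0],[0,-0.010,0,0,0,0,0],[0,-0.004,0,0,0,0,0],[0,0,0,0,0,0,0],[0.04,0,0,0,0,0,0],[0.04,0,0,0,0,0,0],[0.04,0,0,-0.03,0,0,0]]'; python3 -m handwheel '[[0.04,0,0,-0.045,0,0,-6.2],[0.04,0,0,0,0,0,0],[0.04,0,0,0,0,0,0]]'; python3 g.py 486.3 63.6 100 19.5 486.3 63.6 42.6 19.5
```

```text
time: 11.25
position: [0.4665, 0.1704, 0.0709]
tool_rot: [3.12, 0.365, -0.013]
ft_force: [1.3, 1.1, -0.2]
grip_width: 0.407
grip_force: 0.0
time: 11.62
position: [0.4689, 0.1711, 0.1175]
tool_rot: [3.096, 0.531, -0.004]
ft_force: [-0.1, -0.1, -0.3]
grip_width: 0.458
grip_force: 0.0
t 11.62 p [468.9 171.1 117.5] yaw 19.48 tilt [-0.12 -0.06] sander [-127.9  105.6] F_sander [-0.11 -0.03] -0.33 grip 39.9 0.0
tool shift mm [-19.4 107.1  17.5] len 110.2 turn z -0.02
tool shift mm [ 0.1 -0.  57.4] len 57.4 turn z -0.02
```

```bash
python3 -m handwheel '[[0.04,-0.006,0.03,0,0,0,0],[0.04,-0.008,0.047,0,0,0,0],[0.04,-0.005,0.03,0,0,0,0],[0.04,0,0,0,0,0,0],[0.04,0,0,0.03,0,0,0],[0.04,0,0,0.032,0,0,0],[0.04,0,0,0.012,0,0,0],[0.04,0,0,0,0,0,0]]'; python3 g.py 486.3 63.6 43.5 19.5; python3 - <<'E'
from h import *
look()
E
```

```text
time: 12.62
position: [0.4867, 0.0652, 0.0436]
tool_rot: [-3.095, -0.534, 0.004]
ft_force: [0.4, 0.1, 0.3]
grip_width: 0.464
grip_force: 0.0
t 12.62 p [486.7  65.2  43.6] yaw 19.59 tilt [-0.16  0.03] sander [-134.9   -1.5] F_sander [ 0.36 -0.01] 0.27 grip 40.3 0.0
tool shift mm [-0.9  1.4  0.1] len 1.7 turn z 0.09
hood top
[199, 112, 168, 86, 8158] [681.4, 112.4, 356.9, 129.3, -76.7] zmed 94.8
handles
[229, 90, 171, 5, 572] [836.0, 45.2, 390.5, 11.8, -89.1] zmed 62.9
[344, 216, 6, 17, 43] [529.3, -33.7, 38.0, 7.0, 12.6] zmed 68.3
[250, 236, 10, 24, 134] [473.1, 171.5, 52.0, 13.2, 16.1] zmed 67.4
white
[321, 175, 59, 73, 1428] [557.8, -50.9, 164.9, 106.9, 18.6] zmed 25.6
[216, 200, 57, 73, 1367] [500.4, 191.7, 158.3, 119.5, 13.3] zmed 22.8
[349, 243, 15, 9, 31] [480.1, -56.7, 30.5, 16.3, 68.7] zmed 21.6
bed
[212, 170, 170, 108, 6682] [538.5, 78.5, 359.3, 183.3, -76.8] zmed 20.7
```

```bash
python3 -m handwheel '[[0,0,0.001,0,0,0,0],[0,0,0,0,0,0,0],[0,0,0,0,0,0,0],[0,0,0,0,0,0,0],[0,0,0,0,0,0,2.1],[0,0,0,0,0,0,2.1],[0,0,0,0,0,0,2.1],[0,0.01,0,0,0,0,0],[0,0.012,0,0,0,0,0],[0,0.012,0,0,0,0,0],[0,0.008,0,0,0,0,0],[0,0.004,0,0,0,0,0]]' 10; python3 g.py; python3 -m handwheel '[[0,0.003,0,0,0,0,0],[0,0.002,0,0,0,0,0],[0,0.002,0,0,0,0,0]]'; python3 g.py
```

```text
time: 14.18
position: [0.531, 0.0728, 0.0444]
tool_rot: [3.119, 0.359, -0.009]
ft_force: [-7.9, -1.4, 11.9]
grip_width: 0.162
grip_force: 10.0
t 14.18 p [531.   72.8  44.4] yaw 13.12 tilt [-0.31 -0.14] sander [-90.1  -4.3] F_sander [-7.97  0.45] 11.92 grip 14.1 9.999939123226795
time: 14.55
position: [0.5376, 0.0744, 0.0445]
tool_rot: [3.119, 0.359, -0.009]
ft_force: [-7.9, -2.0, 10.7]
grip_width: 0.164
grip_force: 10.0
t 14.55 p [537.6  74.4  44.5] yaw 13.12 tilt [-0.3  -0.15] sander [-83.3  -4.3] F_sander [-8.17 -0.17] 10.71 grip 14.3 10.000438638599007
```

```bash
python3 -m handwheel '[[0,0,0,-0.0005,0,0,0],[0,0,0,0,0,0,0]]'; python3 g.py
```

```text
time: 14.8
position: [0.5387, 0.0747, 0.0445]
tool_rot: [3.12, 0.36, -0.004]
ft_force: [-3.2, -1.4, 3.1]
grip_width: 0.159
grip_force: 10.0
t 14.8 p [538.7  74.7  44.5] yaw 13.15 tilt [-0.15 -0.08] sander [-82.2  -4.2] F_sander [-3.41 -0.67] 3.07 grip 13.8 9.999703451176174
```

```bash
for i in 1 2 3 4; do python3 -m handwheel '[[0,0.001,0,0,0,0,0],[0,0.001,0,0,0,0,0]]' >/dev/null; python3 g.py; done
```

```text
t 15.05 p [541.8  76.   44.5] yaw 13.21 tilt [-0.    0.01] sander [-78.9  -3.6] F_sander [-0.18  0.8 ] -1.5 grip 13.9 9.999945024610497
t 15.3 p [543.8  76.7  44.7] yaw 13.22 tilt [0.   0.01] sander [-76.8  -3.5] F_sander [-0.08 -0.  ] -3.3 grip 13.7 9.999949322082102
t 15.55 p [545.7  77.   45. ] yaw 13.22 tilt [0. 0.] sander [-74.8  -3.5] F_sander [-0.21 -1.26] -3.06 grip 13.9 9.999809162691236
t 15.8 p [547.7  77.5  45. ] yaw 13.22 tilt [ 0. -0.] sander [-72.8  -3.6] F_sander [0.31 1.28] -1.37 grip 13.7 9.999812672613189
```

```bash
python3 -m handwheel '[[0,0.001,0,0.0003,0,0,0],[0,0.002,0,0,0,0,0],[0,0.002,0,0,0,0,0]]' >/dev/null; python3 g.py;for i in 1 2 3; do python3 -m handwheel '[[0,0.003,0,0,0,0,0],[0,0.003,0,0,0,0,0],[0,0.003,0,0,0,0,0]]' >/dev/null; python3 g.py; done
```

```text
t 16.18 p [552.6  78.6  44.7] yaw 13.22 tilt [ 0.   -0.01] sander [-67.7  -3.6] F_sander [1.14 0.58] -3.53 grip 13.9 9.99987589486409
t 16.55 p [561.5  80.7  44.7] yaw 13.22 tilt [ 0. -0.] sander [-58.6  -3.6] F_sander [ 0.59 -0.07] -2.1 grip 14.0 9.999774037278257
t 16.93 p [570.2  82.7  44.7] yaw 13.22 tilt [-0.   -0.01] sander [-49.7  -3.6] F_sander [-0.58  0.45] -2.32 grip 14.1 9.999701732886024
t 17.3 p [578.9  84.8  44.7] yaw 13.23 tilt [-0. -0.] sander [-40.7  -3.6] F_sander [-0.28 -0.34] -2.48 grip 13.7 9.999876872752793
```

```bash
python3 -m handwheel '[[0,0.003,0,0.0002,0,0,0],[0,0.003,0,0,0,0,0],[0,0.001,0,0,0,0,0]]' >/dev/null; python3 g.py;for i in 1 2 3; do python3 -m handwheel '[[0,0.001,0,0,0,0,0],[0,0.001,0,0,0,0,0]]' >/dev/null; python3 g.py; done
```

```text
t 17.68 p [585.8  86.5  44.5] yaw 13.23 tilt [0. 0.] sander [-33.7  -3.6] F_sander [-0.85 -0.29] -2.64 grip 13.8 9.999861444812268
t 17.93 p [587.5  86.8  44.5] yaw 13.22 tilt [-0.   -0.01] sander [-31.9  -3.7] F_sander [-0.24 -0.04] -2.74 grip 13.9 9.999662247137167
t 18.18 p [589.5  87.2  44.5] yaw 13.22 tilt [-0.   -0.01] sander [-29.9  -3.7] F_sander [ 0.08 -0.97] -2.13 grip 14.3 9.999835406779312
t 18.43 p [590.9  87.6  44.5] yaw 13.22 tilt [-0.08 -0.03] sander [-28.5  -3.7] F_sander [-3.15  0.46] 1.06 grip 14.2 9.99988569819834
```

```bash
python3 -m handwheel '[[0,0.001,0,0,0,0,0],[0,0,0,0,0,0,0],[0,0,0,0,0,0,0]]' >/dev/null; python3 g.py; python3 -m handwheel '[[0,-0.006,0,0,0,0,0],[0,-0.015,0,0,0,0,0],[0,-0.015,0,0,0,0,0],[0,-0.015,0,0,0,0,0],[0,-0.015,0,0,0,0,0],[0,-0.015,0,0,0,0,0],[0,-0.015,0,0,0,0,0],[0,-0.006,0,0,0,0,0],[0,0,0,0,0,0,0],[0.04,0,0,0,0,0,0],[0.04,0,0,0,0,0,0],[0.04,0,0,-0.03,0,0,0]]'>/dev/null; python3 -m handwheel '[[0.04,0,0,-0.03,0,0,3.5],[0.04,0,0,0,0,0,0],[0.04,0,0,0,0,0,0]]' >/dev/null; python3 g.py 517.2 -32.6 100 9.8  517.2 -32.6 44 9.8
```

```text
t 18.8 p [590.8  87.6  44.5] yaw 13.22 tilt [-0.19 -0.07] sander [-28.5  -3.7] F_sander [-7.27 -0.05] 1.44 grip 14.1 9.999851643224247
t 20.68 p [492.9  64.6 104. ] yaw 9.76 tilt [-0.03 -0.01] sander [-129.1   -3.5] F_sander [-0.36 -0.23] 0.45 grip 40.1 0.0
tool shift mm [ 7.5 99.9  4. ] len 100.3 turn z -0.04
tool shift mm [ 0. -0. 56.] len 56.0 turn z -0.04
```

```bash
python3 -m handwheel '[[0.04,0.002,0.03,0,0,0,0],[0.04,0.003,0.04,0,0,0,0],[0.04,0.0025,0.03,0,0,0,0],[0.04,0,0,0,0,0,0],[0.04,0,0,0.03,0,0,0],[0.04,0,0,0.022,0,0,0],[0.04,0,0,0.007,0,0,0],[0.04,0,0,0,0,0,0]]'>/dev/null; python3 g.py 517.2 -32.6 44 9.8; python3 - <<'E'
from h import *
im,X=look()
cv2.imwrite('pics/mid2.png',cv2.resize(im[100:290,190:400],None,fx=3,fy=3,interpolation=cv2.INTER_CUBIC))
E
```

```text
t 21.68 p [516.9 -31.8  45.1] yaw 9.8 tilt [-0.07  0.03] sander [-127.9 -102.8] F_sander [0.12 0.15] 0.22 grip 39.9 0.0
tool shift mm [0.2 0.9 1.1] len 1.4 turn z -0.0
hood top
[199, 112, 168, 86, 8166] [681.1, 112.6, 357.1, 128.3, -76.7] zmed 94.7
handles
[197, 90, 203, 5, 607] [836.1, 82.2, 465.2, 11.7, -89.3] zmed 62.9
[298, 227, 10, 24, 122] [495.3, 64.7, 51.8, 12.1, 11.4] zmed 67.6
[250, 236, 10, 24, 153] [473.2, 170.3, 52.4, 14.0, 12.6] zmed 68.5
white
[216, 187, 113, 90, 3218] [516.7, 122.1, 263.7, 159.7, -77.3] zmed 23.2
bed
[212, 176, 129, 102, 7510] [529.7, 115.1, 283.6, 183.4, -76.9] zmed 20.5
```

View pics/mid2.png

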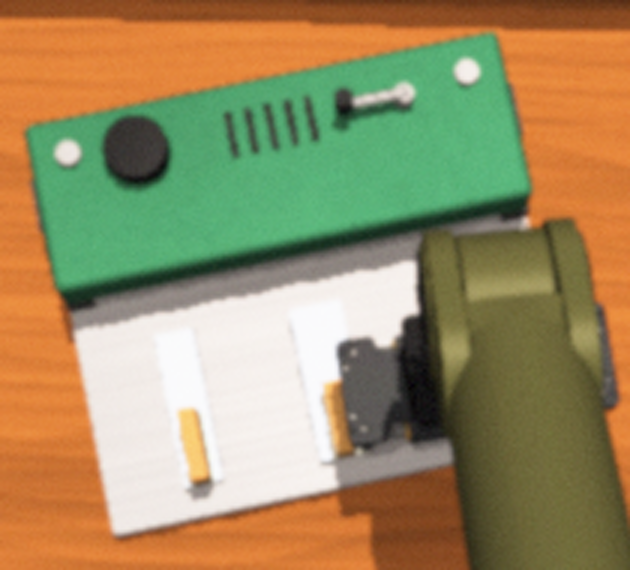

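The thin and mid leaves are both clear of the hood, with handles at about (195,445) and (335,415) in the crop. The gripper straddles the thick leaf.

```bash
python3 -m handwheel '[[0,0,0.0008,0,0,0,0],[0,0,0,0,0,0,0],[0,0,0,0,0,0,0],[0,0,0,0,0,0,0],[0,0,0,0,0,0,-1.7],[0,0,0,0,0,0,-1.8],[0,0,0,0,0,0,0]]' 10 >/dev/null; python3 g.py; python3 -m handwheel '[[0,0.008,0,0,0,0,0],[0,0.01,0,0,0,0,0],[0,0.01,0,0,0,0,0],[0,0.007,0,0,0,0,0],[0,0.003,0,0,0,0,0]]' >/dev/null; python3 g.py
```

```text
t 22.6 p [518.  -33.9  45.8] yaw 13.24 tilt [ 0.06 -0.03] sander [-127.3 -105.1] F_sander [-0.08 -1.38] 2.73 grip 14.0 9.9923427432077
t 23.23 p [552.5 -25.3  45.6] yaw 13.21 tilt [-0.31 -0.08] sander [ -91.8 -104.7] F_sander [-8.31 -0.22] 10.61 grip 14.1 9.999857395305298
```

```bash
python3 -m handwheel '[[0,0,0,-0.0005,0,0,0],[0,0,0,0,0,0,0]]'>/dev/null; python3 g.py;  python3 -m handwheel '[[0,0.002,0,0,0,0,0],[0,0.002,0,0,0,0,0],[0,0.002,0,0,0,0,0]]'>/dev/null; python3 g.py; for i in 1 2 3; do python3 -m handwheel '[[0,0.001,0,0,0,0,0],[0,0.001,0,0,0,0,0]]' >/dev/null; python3 g.py; done
```

```text
t 23.48 p [553.2 -25.1  45.6] yaw 13.21 tilt [-0.17 -0.03] sander [ -91.1 -104.6] F_sander [-3.92 -0.11] 3.01 grip 13.8 10.000165886012837
t 23.85 p [560.5 -23.   45.6] yaw 13.24 tilt [0.01 0.03] sander [ -83.4 -104.4] F_sander [-0.55 -0.45] -1.69 grip 14.3 10.000148334656842
t 24.1 p [562.3 -22.7  45.7] yaw 13.23 tilt [0.   0.02] sander [ -81.6 -104.5] F_sander [-0.06 -0.12] -2.44 grip 13.9 10.000057989964262
t 24.35 p [564.3 -22.4  46. ] yaw 13.22 tilt [ 0. -0.] sander [ -79.6 -104.6] F_sander [-0.1  -0.71] -2.55 grip 14.0 9.999888167367317
t 24.6 p [566.2 -22.   46. ] yaw 13.22 tilt [ 0.   -0.01] sander [ -77.6 -104.7] F_sander [-0.42  0.49] -3.02 grip 13.9 9.999930574558675
```

```bash
for i in 1 2 3 4; do python3 -m handwheel '[[0,0.001,0,0,0,0,0]]' >/dev/null; python3 g.py; done
```

```text
t 24.73 p [567.  -21.8  46. ] yaw 13.22 tilt [-0.02 -0.01] sander [ -76.8 -104.7] F_sander [-1.58 -1.15] -2.69 grip 13.8 9.999880457762629
t 24.85 p [567.  -21.8  45.8] yaw 13.22 tilt [-0.14 -0.04] sander [ -76.8 -104.7] F_sander [-4.39  0.15] -1.42 grip 13.9 9.999921473208815
t 24.98 p [567.  -21.9  45.6] yaw 13.21 tilt [-0.27 -0.06] sander [ -76.8 -104.7] F_sander [-7.94  0.65] 1.42 grip 14.0 10.000340261030942
t 25.1 p [567.1 -21.9  45.6] yaw 13.2 tilt [-0.38 -0.09] sander [ -76.8 -104.7] F_sander [-10.75   0.97] 4.8 grip 13.8 10.00050915114116
```

```bash
python3 -m handwheel '[[0,0,0,0,0,0,0],[0,-0.006,0,0,0,0,0],[0,-0.012,0,0,0,0,0],[0,-0.013,0,0,0,0,0],[0,-0.013,0,0,0,0,0],[0,-0.008,0,0,0,0,0],[0,0,0,0,0,0,0],[0.04,0,0,0,0,0,0],[0.04,0,0,0,0,0,0],[0.04,0,0,-0.03,0,0,0],[0.04,0,0,-0.025,0,0,0],[0.04,0,0,0,0,0,0]]'>/dev/null;  python3 g.py 492 64.5 100 13.3  492 64.5 45 13.3
```

```text
t 26.6 p [521.7 -32.9 103.2] yaw 13.23 tilt [ 0.29 -0.04] sander [-123.5 -105. ] F_sander [-0.71  0.08] -0.25 grip 39.3 0.0
tool shift mm [  -6.6 -101.6    3. ] len 101.8 turn z -0.07
tool shift mm [-0.3 -0.1 55. ] len 55.0 turn z -0.07
```

```bash
python3 -m handwheel '[[0.04,-0.002,-0.03,0,0,0,0],[0.04,-0.003,-0.042,0,0,0,0],[0.04,-0.0015,-0.03,0,0,0,0],[0.04,0,0,0,0,0,0],[0.04,0,0,0.03,0,0,0],[0.04,0,0,0.022,0,0,0],[0.04,0,0,0.006,0,0,0],[0.0,0,0,0,0,0,0],[0.0,0,0,0,0,0,0],[0.0,0,0,0,0,0,0],[0,0,0,0,0,0,0]]' 10 >/dev/null;  python3 g.py; python3 -m handwheel '[[0,0.008,0,-0.0005,0,0,0],[0,0.012,0,0,0,0,0],[0,0.012,0,0,0,0,0],[0,0.006,0,0,0,0,0],[0,0.003,0,0,0,0,0]]' >/dev/null;python3 g.py
```

```text
t 27.98 p [490.4  64.6  43.7] yaw 13.21 tilt [ 0.08 -0.03] sander [-131.5   -2.9] F_sander [-0.1  -0.53] 3.03 grip 14.3 9.98219354543835
t 28.6 p [529.9  74.4  43.7] yaw 13.24 tilt [-0.08 -0.01] sander [-90.8  -2.4] F_sander [-6.14 -0.99] 8.16 grip 14.0 9.99941554502584
```

```bash
python3 -m handwheel '[[0,0,0,-0.0003,0,0,0],[0,0.001,0,0,0,0,0]]'>/dev/null; python3 g.py; for i in 1 2 3; do python3 -m handwheel '[[0,0.002,0,0,0,0,0],[0,0.002,0,0,0,0,0],[0,0.002,0,0,0,0,0]]' >/dev/null; python3 g.py; done
```

```text
t 28.85 p [530.5  74.6  43.7] yaw 13.23 tilt [-0.05  0.  ] sander [-90.2  -2.4] F_sander [-4.05 -0.5 ] 4.59 grip 14.0 9.99953594757244
t 29.23 p [536.7  75.8  43.7] yaw 13.22 tilt [0. 0.] sander [-83.9  -2.7] F_sander [-2.28 -0.63] 0.87 grip 14.1 9.999086864409037
t 29.6 p [542.5  77.2  43.7] yaw 13.22 tilt [0.01 0.  ] sander [-77.9  -2.7] F_sander [-0.49  0.36] 0.04 grip 13.5 9.999264787766151
t 29.98 p [548.4  78.6  43.7] yaw 13.22 tilt [0.01 0.  ] sander [-71.8  -2.7] F_sander [-0.27  0.1 ] -1.99 grip 13.9 9.998958771466278
```

```bash
python3 -m handwheel '[[0,0.003,0,0,0,0,0],[0,0.005,0,0,0,0,0],[0,0.005,0,0,0,0,0],[0,0.005,0,0,0,0,0],[0,0.005,0,0,0,0,0],[0,0.005,0,0,0,0,0],[0,0.005,0,0,0,0,0],[0,0.003,0,0,0,0,0],[0,0.001,0,0,0,0,0]]' >/dev/null; python3 g.py; for i in 1 2 3; do python3 -m handwheel '[[0,0.001,0,0,0,0,0],[0,0.001,0,0,0,0,0]]' >/dev/null; python3 g.py; done
```

```text
t 31.1 p [584.3  87.1  43.8] yaw 13.23 tilt [-0.01  0.  ] sander [-34.9  -2.7] F_sander [-0.12  0.32] -1.68 grip 13.6 9.999011883046478
t 31.35 p [586.1  87.4  43.8] yaw 13.22 tilt [-0.   -0.01] sander [-33.1  -2.8] F_sander [ 0.35 -0.88] -1.74 grip 14.1 9.999105732422322
t 31.6 p [588.1  87.9  43.8] yaw 13.22 tilt [-0.   -0.01] sander [-31.1  -2.7] F_sander [-0.6   0.33] -2.61 grip 13.6 9.998987367725931
t 31.85 p [588.4  88.   43.7] yaw 13.22 tilt [-0.21 -0.08] sander [-30.7  -2.7] F_sander [-6.26  0.04] 2.74 grip 14.1 9.99969089316437
```

Contact with the hood. Now release, lift, retreat and check.

```bash
python3 -m handwheel '[[0,0,0,0,0,0,0],[0,-0.001,0,0.0003,0,0,0],[0.04,0,0,0,0,0,0],[0.04,0,0,0,0,0,0],[0.04,0,0,-0.03,0,0,0],[0.04,0,0,-0.05,0,0,0],[0.04,0,0.05,-0.03,0,0,0],[0.04,0,0.06,0,0,0,0],[0.04,0,0.06,0,0,0,0],[0.04,0,0.05,0,0,0,0],[0.04,0,0,0,0,0,0]]'; python3 - <<'E'
from h import *
im,X=look()
cv2.imwrite('pics/end.png',im)
E
```

```text
time: 33.22
position: [0.6398, -0.1333, 0.1531]
tool_rot: [3.119, 0.347, 0.001]
ft_force: [-0.5, 0.2, -0.3]
grip_width: 0.461
grip_force: 0.0
hood top
[199, 112, 164, 86, 7976] [681.2, 112.5, 357.9, 128.8, -77.0] zmed 94.8
handles
[195, 90, 31, 1, 31] [835.4, 284.1, 69.6, 3.8, -87.4] zmed 60.8
[227, 90, 173, 5, 569] [838.2, 47.4, 394.4, 11.3, -89.8] zmed 62.7
[288, 183, 10, 25, 139] [594.4, 87.4, 55.0, 14.2, 12.7] zmed 67.8
[342, 215, 10, 25, 147] [523.2, -34.0, 53.3, 14.7, 13.5] zmed 67.5
[250, 236, 10, 24, 151] [473.2, 170.2, 51.6, 14.0, 12.5] zmed 67.8
white
[216, 181, 149, 97, 4440] [528.4, 81.5, 346.8, 164.6, -76.9] zmed 23.0
[217, 219, 21, 28, 133] [514.6, 249.5, 56.9, 42.9, 44.5] zmed 22.0
[351, 226, 7, 14, 81] [515.5, -52.7, 31.5, 14.1, 4.6] zmed 36.2
[344, 242, 13, 11, 48] [483.0, -44.1, 31.8, 18.2, -77.0] zmed 21.9
[296, 256, 12, 7, 35] [454.0, 66.7, 25.5, 12.5, -78.8] zmed 21.9
bed
[213, 171, 169, 107, 11449] [538.3, 78.3, 358.6, 183.0, -76.9] zmed 20.6
```

View pics/end.png

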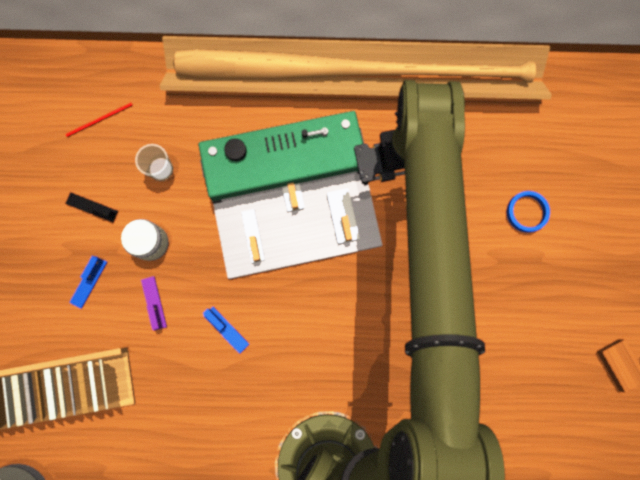

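The mid leaf's handle is against the hood at (293,196) px, with its front at +1.9 mm, the same reading as the thin leaf when fully in. The thin leaf at (250,240) and the thick one at (345,220) lie clear of the hood, and the bystanders haven't moved.

```bash
python3 -c "
from bench import ctrl
print(ctrl.close_job())"
```

```text
the job is handed in; nothing more can be done
None
```

The job is handed in: the thin and middle leaves went in and the thick one bound on the shoe, so the gap is between 12 and 16 mm; the middle leaf is back in against the hood with the other two lying clear of it, but no verdict came back.

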